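# Fetch the portion cups from behind the spice jars

### The job

Get the stack of portion cups out from behind the spice jars in the steel caddy: first move both jars out onto the empty side tray and leave both standing there, then take the cups out and set them upright in the middle of the scale's pan, and only then put each jar back upright on the very pad it came from (do not swap them). Keep jars and cups upright throughout, and do not disturb the roll of tape or the ramekin.

Things in the scene. Friction and masses are not known exactly. Their poses are not given: they have to be found in the camera images.
- jar_a: Loose spice jar, mainly brown and cream label, green cap; upright round jar 46 diameter x 106 high (the cap, the top 20, is 45 across), about 0.11 kg, closed. Its round cross-section gives a plain grasp across the diameter just below or on the cap. Origin: centre of its underside; z up along the jar. At the start it stands on one of the two front pads of the caddy (left or right, varies).
- jar_b: Loose spice jar, mainly green label, green cap; upright round jar 46 diameter x 106 high (the cap, the top 20, is 45 across), about 0.11 kg, closed. Its round cross-section gives a plain grasp across the diameter just below or on the cap. Origin: centre of its underside; z up along the jar. At the start it stands on one of the two front pads of the caddy (left or right, varies).
- cups: Loose short stack of nested white paper portion cups that moves as one piece, 54 diameter at the widest x 51 high, about 0.03 kg. Grasp across the diameter, about 35 above its underside. Origin: centre of its underside; z up. At the start it stands on the rear pad of the caddy, behind and between the taller jars.
- caddy: Fixed low steel caddy, 136 (x) x 160 (y), its position and turn vary. The flat base on which things stand is 6 above the table; the rim round it is 14 above the table and 3 thick. Three round black pads mark the places: two front ones, 58 across, at (-30, +36) and (-30, -36) in its frame, and a rear one, 62 across, at (+26, 0). Origin: centre of its underside at table height; x points from the front (jars) to the rear (cups), z up.
- side_tray: Fixed empty rectangular dark steel tray, 190 (x) x 140 (y), rim 14 above the table, walls 3 thick, inner floor 3 above the table. Stands left or right of the caddy (varies). Origin: centre of its underside at table height; x along its long side, z up.
- scale: Fixed white portion scale with a dial in front and a flat square pan on top, 149 (x) x 168 (y) x 104 high; the pan does not sink. Stands on the other side of the caddy from the tray. Origin: centre of its underside at table height; its dial looks along -x, z up.
- pan (a point): Centre of the scale's pan, at the height (102 above the table) of the flat surface on which the cups are to stand; axes as the scale's. The pan is 146 x 158.
- tape: Loose roll of tan tape lying flat between the robot and the caddy, 104 diameter x 25 high; a bystander. Origin: centre of its underside.
- ramekin: Loose white ramekin behind the work on the right, 99 diameter x 43 high; a bystander. Origin: centre of its underside.
Things that resemble listed ones, but are neither listed nor needed, are in the scene too. What is shaped like the jar_b but orange is not meant.

How it is judged:
On the way, in this order (a step that is already met when the one before it is completed fails the run):
1. both jars stand upright and released on the side tray (x of jar_a in the frame of side_tray between -0.088 and 0.088 m and y of jar_a in the frame of side_tray between -0.063 and 0.063 m and z of each of jar_a, jar_b in the frame of side_tray below 0.01 m and angle between each of jar_a, jar_b's own z axis and vertical below 0.1 rad and linear speed of each of jar_a, jar_b below 0.03 m/s and contact force between each of jar_a, jar_b and the fingers below 0.1 N and x of jar_b in the frame of side_tray between -0.088 and 0.088 m and y of jar_b in the frame of side_tray between -0.063 and 0.063 m), for 0.2 s.
2. the cups stand upright and released in the middle of the scale's pan, while both jars are still on the side tray (all of step 1 and horizontal distance between cups and pan below 0.015 m and z of cups in the frame of pan between -0.007 and 0.007 m and angle between cups's own z axis and vertical below 0.1 rad and linear speed of cups below 0.03 m/s and contact force between cups and the fingers below 0.1 N), for 0.2 s.
At the end, for the whole second after the job is handed in: The cups stand upright and released at rest on the scale's pan, within 15 mm of its centre; each jar stands upright and released at rest within 14 mm of the place in the caddy where it stood at the start; the tape and the ramekin are within 30 mm of where they were (horizontal distance between cups and pan below 0.015 m and z of cups in the frame of pan between -0.007 and 0.007 m and angle between each of cups, jar_a, jar_b's own z axis and vertical below 0.1 rad and linear speed of each of cups, jar_a, jar_b below 0.03 m/s and contact force between each of cups, jar_a, jar_b and the fingers below 0.1 N and distance of each of jar_a, jar_b from where it was at the start of the episode below 0.014 m and distance of each of tape, ramekin from where it was at the start of the episode below 0.03 m); the robot touches nothing.
It fails at once if a jar or the cup stack is tipped by more than 35 degrees (angle between any of jar_a, jar_b, cups's own z axis and vertical above 0.61 rad).
It fails at once if the tape or the ramekin is pushed by more than 30 mm (distance of any of tape, ramekin from where it was at the start of the episode above 0.03 m).
It also fails if it takes over 112 s, if anything falls off the work surface, if the arm or the gripper's body presses on something with over 40 N, if the wrist force passes 120 N, or if a joint passes its speed limit or range.

### The arm

A 6-joint arm with a two-finger parallel gripper is mounted at the origin on a cart in front of the work surface, level with it; the furniture and walls round the work are solid. World frame = base frame: x ahead of the robot, y to its left, z up, the work surface at z = 0. Lengths are in m, angles in rad, forces in N, time in s.
With the tool pointing down it reaches from about 0.25 to 0.775 m from the base axis. Payload 4 kg.
Tool frame: the origin (TCP) lies at the very end of the fingers, on their centre line; the grasp point (between the pads) lies 19 mm behind it; z points along the fingers, y is the line along which they close (so a half turn about z gives the same grasp; the last joint's range is limited). The gripper opens to 85 mm and grips with 20 to 120 N. Pads are 22 mm wide; open, the fingers measure 114 mm over their backs; the gripper's body (76 mm by 85 mm) begins 54 mm behind the grasp point. The pads swing forward as they close: fully open they stand 13 mm farther back than shut.
Start: joints at [1.146, 0.087, 1.371, -0, 1.684, -0.103], TCP at [0.174, 0.522, 0.231] pointing down, gripper open.
Joint ranges: [-3.1, 3.1], [-0.76, 2.03], [0.27, 2.55], [-1.08, 4.22], [0.17, 2.65], [-2.57, 2.57]. Speed limits (rad/s): [2.79, 2.79, 3.14, 3.14, 3.14, 3.14].

### API

Orientations are given as a unit quaternion [x, y, z, w].
In Python, from workcell import state, grab_frame, sign_off gives the robot as it stands. The module is installed in compiled form; this text tells all that it offers.
- The arm moves only by the shell command python3 -m handwheel 'ROWS' [FORCE]. ROWS is JSON, a list of rows, each a list of 7 numbers: the turn, a rotation vector about the tool's x, y, z in rad, then the shift along the tool's x, y, z in m, then the finger opening in m, from 0 to 0.0854. In form: [[rx, ry, rz, x, y, z, jaw], ...]. A call has 1 to 12 rows; each row shifts and turns the commanded pose from where the row before left it, along the tool's axes as they then stand; what a row does not reach is not made up. A row lasts 1/8 s, in which the tool goes at most 62.5 mm and 10.7 degrees, less where a joint would pass 70% of its speed; a pose out of reach is approached as far as the arm can. A call is refused whole if a number of a shift passes 0.0625 or a number of a turn 0.188, either way. A call with a gripper value outside its range is refused whole. The fingers move at their own pace and stop on an object; FORCE is the grip in N (left out, the last holds). Time passes only in rows, so rows that do not move let the fingers close. It gives the time, the measured TCP pose, the force and the opening at its end, in the units of the state.
- state(): the state, without advancing time (a new reading comes with each control period).
- grab_frame(name): name is "scene" or "top" or "wrist"; returns a dict with "frame" (420x560x3 uint8, red, green, blue), "intrinsics" (3x3 intrinsics, pixels), "R" (3x3) and "t" (3): a world point X has camera coordinates R X + t. Camera axes: x right, y down, z forward; pixel columns grow to the right and rows downward; lengths in m; the calibration is good to about 2 mm. A picture is of the moment at which its call begins. There is no depth.
- sign_off(): hands the job in, once; it reports no verdict.
The state is a dict: "t": time; "joints": joint angles; "qd": joint speeds; "joint_efforts": joint torques, N m; "position": TCP position; "tcp_rot": TCP orientation; "contact_force": force on the tool from outside, world axes, zero at the start; "ft_torque": the same for the moment, N m; "gripper_width": finger opening in m.
Only numpy, scipy, OpenCV 4.12 (cv2) and the standard library are available. Lean on these libraries where they do the work, as an engineer would, in place of code of your own. Each camera call takes 0.05 s, during which the arm holds its last target. There are 200 camera calls.

## Working session

There is one attempt and no reset: what is moved stays moved. The work goes in short steps, Python scripts to look and compute and a shell command to move; the robot and the scene stay as the last step left them, time stands still between calls to the robot, and variables do not carry over. Pictures are saved under pics/ and viewed, on a budget of 14 in all, crops included, one or two more only if the job needs it, and the job is handed in when it is done.

```bash
mkdir -p pics
cat > h.py <<'E'
import numpy as np, cv2
from workcell import state, grab_frame
def snap(n,save):
    f=grab_frame(n); cv2.imwrite(f'pics/{save}.png',f['frame'][:,:,::-1]); np.savez(f'pics/{save}.npz',K=f['intrinsics'],R=f['R'],t=f['t']); return f
def ray(save,u,v,z):
    d=np.load(f'pics/{save}.npz');R=d['R'];c=-R.T@d['t'];r=R.T@np.linalg.inv(d['K'])@[u,v,1.]
    return c+r*(z-c[2])/r[2]
def proj(save,X):
    d=np.load(f'pics/{save}.npz');p=d['K']@(d['R']@np.array(X)+d['t']);return p[:2]/p[2]
E
python3 - <<'E'
from h import *
snap('top','top0');snap('scene','scene0')
for s in('top0','scene0'):
    d=np.load(f'pics/{s}.npz');print(-d['R'].T@d['t'],d['R'].round(2).tolist(),d['K'].round(0).tolist())
s=state();print(s)
E
```

```text
[0.35087898 0.10958176 1.07134763] [[-0.02, -1.0, 0.02], [-0.98, 0.01, -0.2], [0.19, -0.02, -0.98]] [[453.0, 0.0, 275.0], [0.0, 453.0, 205.0], [0.0, 0.0, 1.0]]
[-0.11076382 -0.47368566  0.82677523] [[0.67, -0.74, -0.0], [-0.49, -0.44, -0.75], [0.56, 0.51, -0.66]] [[446.0, 0.0, 276.0], [0.0, 446.0, 216.0], [0.0, 0.0, 1.0]]
{'t': 0.1, 'joints': array([ 1.14588683e+00,  8.79148705e-02,  1.37218683e+00,  1.71561174e-05,
        1.68361216e+00, -1.03093128e-01]), 'qd': array([ 0.00074962, -0.00020214, -0.00366207,  0.00206889, -0.00028869,
        0.00130764]), 'joint_efforts': array([ 2.91353732e-03, -3.53012574e+01, -3.14219427e+01, -2.25584013e-04,
        7.96267006e-03, -2.12274460e-05]), 'position': array([0.17375719, 0.52132841, 0.23019527]), 'tcp_rot': array([ 1.60213692e-01,  9.87081784e-01, -1.02163185e-03, -2.84988417e-04]), 'contact_force': array([-0.12836802, -0.0222202 , -0.29564487]), 'ft_torque': array([0.00306789, 0.01831364, 0.02034199]), 'gripper_width': 0.08540045631174634}
```

View pics/top0.png

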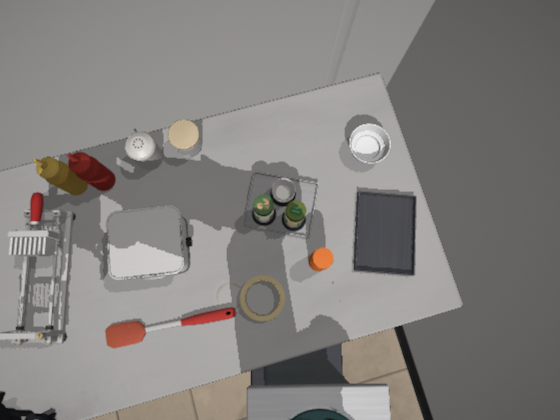

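View pics/scene0.png

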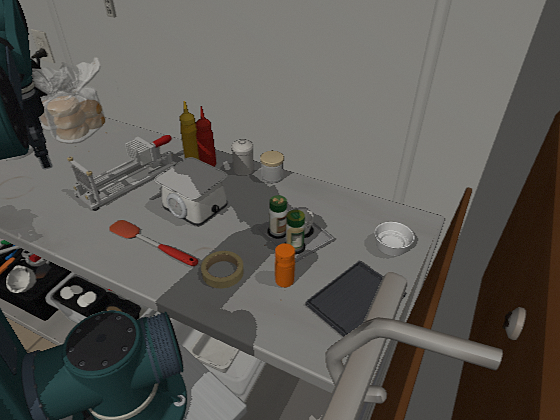

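The top view shows the caddy at about (281,205), with jars at (263,210) and (294,214) and the cups at (284,190). The tray is at (385,233), the scale at (147,243), the tape at (262,298) and the ramekin at (369,145).

Lookalikes:
- **Jars:** the orange jar at (320,260) is a decoy. The two green-capped jars are the ones I want.
- **Cups:** the ramekin (369,145), the white shaker (140,146) and the cream tub (183,135) could be mistaken for them.

I'll check the choice in a close crop.

Run:
```python
import cv2,numpy as np
a=cv2.imread('pics/top0.png');b=cv2.imread('pics/scene0.png')
c=cv2.resize(a[165:255,235:335],None,fx=6,fy=6,interpolation=cv2.INTER_CUBIC)
cv2.imwrite('pics/c1.png',c)
d=cv2.resize(a[180:300,90:210],None,fx=4,fy=4,interpolation=cv2.INTER_CUBIC)
e=cv2.resize(b[185:265,250:330],None,fx=4,fy=4,interpolation=cv2.INTER_CUBIC)
o=np.zeros((480,800,3),np.uint8);o[:,:480]=d;o[:320,480:]=e
cv2.imwrite('pics/c2.png',o)
```

```text
(no output)
```

View pics/c1.png

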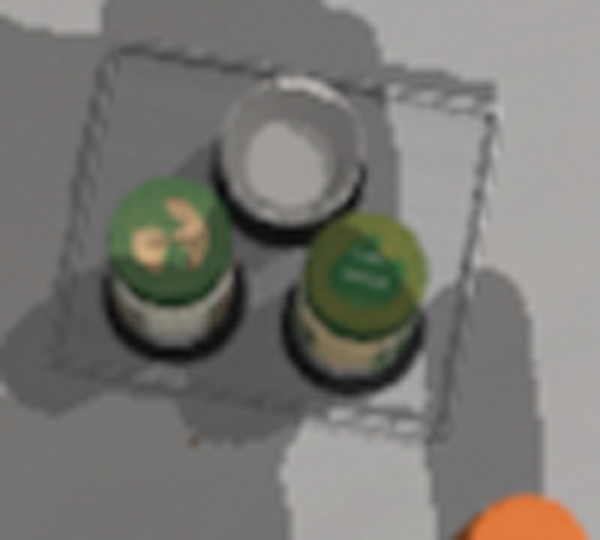

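View pics/c2.png

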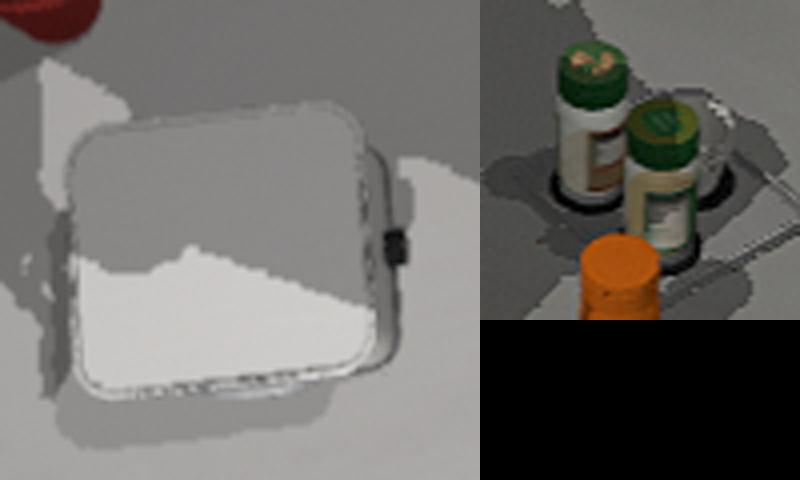

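The crop confirms it. jar_a (brown/cream label, food picture on the cap) is the left jar, cap centre (170,240) in the crop. jar_b (green label) is the right one at (367,272). The cups are at (293,150) and the pan centre is at about (222,250) in the second crop. Next I compute positions.

Run:
```python
from h import *
q=lambda X,Y,s,ox,oy:((X+.5)/s-.5+ox,(Y+.5)/s-.5+oy)
P={}
for n,x,y,z in(('a',170,240,.112),('b',367,272,.112),('cups',293,150,.057),('c1',112,48,.014),('c2',495,95,.014),('c3',60,368,.014),('c4',436,436,.014)):
    P[n]=ray('top0',*q(x,y,6,235,165),z);print(n,P[n].round(4))
a,b,c=P['a'],P['b'],P['cups']
print('ab',np.linalg.norm(a-b),'a-c',np.linalg.norm((a-c)[:2]),np.linalg.norm((b-c)[:2]))
for n,u,v in(('tl',68,136),('pt',225,113),('pb',230,388),('pl',73,265),('pr',369,235),('pc',222,250)): print(n,ray('top0',*q(u,v,4,90,180),.102).round(4))
for n,u,v in(('t1',358,193),('t2',416,195),('t3',411,274),('t4',354,271)):print(n,ray('top0',u,v,.014).round(4))
for n,u,v,z in(('tape',262,298,.025),('ram',369,145,.043),('orange',320,260,.106)):print(n,ray('top0',u,v,z).round(4))
from scipy.spatial.transform import Rotation as Ro
print(Ro.from_quat(state()['tcp_rot']).as_matrix().round(3))
```

```text
a [0.5429 0.1181 0.112 ]
b [0.5302 0.0474 0.112 ]
cups [0.5885 0.0711 0.057 ]
c1 [0.6416 0.1415 0.014 ]
c2 [ 0.6202 -0.0122  0.014 ]
c3 [0.5117 0.1628 0.014 ]
c4 [0.4828 0.0156 0.014 ]
ab 0.07183373134367606 a-c 0.06552395202765537 0.06287662884307069
tl [0.5293 0.4564 0.102 ]
pt [0.5409 0.3724 0.102 ]
pb [0.3931 0.3639 0.102 ]
pl [0.4593 0.4498 0.102 ]
pr [0.4732 0.2928 0.102 ]
pc [0.4662 0.371  0.102 ]
t1 [ 0.5879 -0.1096  0.014 ]
t2 [ 0.5812 -0.2492  0.014 ]
t3 [ 0.3936 -0.223   0.014 ]
t4 [ 0.4025 -0.0906  0.014 ]
tape [0.3446 0.1233 0.025 ]
ram [ 0.6985 -0.136   0.043 ]
orange [ 0.4223 -0.0019  0.106 ]
[[-0.949  0.316 -0.001]
 [ 0.316  0.949 -0.002]
 [ 0.    -0.002 -1.   ]]
```

Distances check out: jar to jar is 71.8 mm against 72 nominal, and the caddy centre works out the same two ways. I'll turn the tool so it closes along caddy x, which keeps the fingers off the neighbouring jar, then hover over jar_b.

```bash
cat >> h.py <<'E'
from scipy.spatial.transform import Rotation as Ro
def go(p):  # shift left to world point p, in tool axes
    s=state();R=Ro.from_quat(s['tcp_rot']).as_matrix();y=R[:,1]
    print('t',s['t'],'pos',s['position'].round(4),'w',round(s['gripper_width'],4),'yaw_y',np.degrees(np.arctan2(y[1],y[0])).round(2),'tilt',np.degrees(R[2,:2]).round(2),'F',np.round(s['contact_force'],1),'j',s['joints'].round(2))
    if p is not None: print('shift tool',(R.T@(np.array(p)-s['position'])).round(4))
E
python3 -m handwheel '[[0,0,0.1785,0,0,0,0.085],[0,0,0.1785,0,0,0,0.085],[0,0,0.1785,0,0,0,0.085],[0,0,0.1785,0,0,0,0.085],[0,0,0.1785,0,0,0,0.085],[0,0,0.1785,0,0,0,0.085],[0,0,0.1785,0,0,0,0.085],[0,0,0.1785,0,0,0,0.085]]' 40
python3 -m handwheel '[[0,0,0,-0.0336,0.0362,0,0.085],[0,0,0,-0.0336,0.0362,0,0.085],[0,0,0,-0.0336,0.0362,0,0.085],[0,0,0,-0.0336,0.0362,0,0.085],[0,0,0,-0.0336,0.0362,0,0.085],[0,0,0,-0.0336,0.0362,0,0.085],[0,0,0,-0.0336,0.0362,0,0.085],[0,0,0,-0.0336,0.0362,0,0.085],[0,0,0,-0.0336,0.0362,0,0.085],[0,0,0,-0.0336,0.0362,0,0.085],[0,0,0,-0.0336,0.0362,0,0.085],[0,0,0,-0.0336,0.0362,0,0.085]]'
python3 -m handwheel '[[0,0,0,0,0,0,0.085],[0,0,0,0,0,0,0.085]]'
python3 - <<'E'
from h import *
go([.530,.0474,.23]);snap('wrist','w1')
print(proj('w1',[.5302,.0474,.112]),proj('w1',[.5429,.1181,.112]),proj('w1',[.5885,.0711,.057]))
E
```

```text
t: 1.1
position: [0.1738, 0.5215, 0.2306]
tcp_rot: [0.769, 0.639, -0.001, 0.0]
contact_force: [-0.5, 0.1, -1.0]
gripper_width: 0.0852
t: 2.6
position: [0.5302, 0.0463, 0.2307]
tcp_rot: [0.768, 0.641, -0.0, -0.0]
contact_force: [-0.2, 0.6, -0.3]
gripper_width: 0.085
t: 2.85
position: [0.5291, 0.048, 0.2307]
tcp_rot: [0.768, 0.641, -0.0, -0.001]
contact_force: [0.1, 0.2, 0.8]
gripper_width: 0.0851
t 2.85 pos [0.5291 0.048  0.2307] w 0.0851 yaw_y -10.27 tilt [ 0.03 -0.1 ] F [0.1 0.2 0.8] j [-0.02  0.05  1.41  0.    1.68  0.16]
shift tool [-0.0004  0.0009  0.0007]
[285.35905828 198.5965602 ] [285.34869072 117.50315775] [335.01402609 154.14642457]
```

View pics/w1.png

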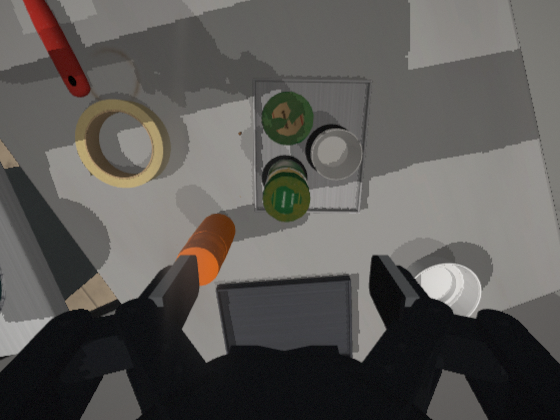

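The wrist view agrees with my estimates: jar_b's cap at (287,198) against (285,199) predicted, jar_a at (287,118) against (285,118), cups at (335,153) against (335,154). All are within 2 mm. I descend on jar_b and grip it.

```bash
python3 -m handwheel '[[0,0,0,0,0.002,0.0275,0.085],[0,0,0,0,0,0.0275,0.085],[0,0,0,0,0,0.0275,0.085],[0,0,0,0,0,0.0275,0.085],[0,0,0,0,0,0.0275,0.085],[0,0,0,0,0,0.0275,0.085],[0,0,0,0,0,0,0.085]]' 
python3 -m handwheel '[[0,0,0,0,0,0,0.07],[0,0,0,0,0,0,0.055],[0,0,0,0,0,0,0.04],[0,0,0,0,0,0,0.04],[0,0,0,0,0,0,0.04],[0,0,0,0,0,0,0.04],[0,0,0,0,0,0,0.04]]' 30
python3 -m handwheel '[[0,0,0,0,0,-0.01,0.04],[0,0,0,0,0,-0.02,0.04],[0,0,0,0,0,-0.02,0.04],[0,0,0,0,0,-0.02,0.04],[0,0,0,0,0,-0.01,0.04],[0,0,0,0,0,0,0.04]]'
python3 -c "
from h import *
go([.541,-.174,.148])"
```

```text
t: 3.78
position: [0.5289, 0.0487, 0.064]
tcp_rot: [0.767, 0.642, -0.002, -0.002]
contact_force: [-0.6, -0.1, -0.1]
gripper_width: 0.0849
t: 4.65
position: [0.5323, 0.0475, 0.068]
tcp_rot: [0.768, 0.641, 0.001, 0.001]
contact_force: [-1.7, -0.1, 6.5]
gripper_width: 0.044
t: 5.4
position: [0.532, 0.0473, 0.147]
tcp_rot: [0.768, 0.641, 0.001, 0.0]
contact_force: [-0.6, 0.3, -2.3]
gripper_width: 0.0442
t 5.4 pos [0.532  0.0473 0.147 ] w 0.0442 yaw_y -10.26 tilt [0.02 0.09] F [-0.6  0.3 -2.3] j [-0.02  0.08  1.54  0.    1.51  0.16]
shift tool [-0.2161  0.0483 -0.001 ]
```

```bash
python3 -m handwheel '[[0,0,0,-0.025,0.0056,0,0.04],[0,0,0,-0.0366,0.008,0,0.04],[0,0,0,-0.0366,0.008,0,0.04],[0,0,0,-0.0366,0.008,0,0.04],[0,0,0,-0.0366,0.008,0,0.04],[0,0,0,-0.0306,0.007,0,0.04],[0,0,0,-0.0143,0.0035,0,0.04],[0,0,0,0,0,0,0.04],[0,0,0,0,0,0,0.04]]'
python3 - <<'E'
from h import *
snap('top','top1');go([.541,-.174,.066])
E
```

```text
t: 6.52
position: [0.5403, -0.1729, 0.1459]
tcp_rot: [0.767, 0.641, 0.0, -0.001]
contact_force: [1.0, -0.2, -0.9]
gripper_width: 0.0445
t 6.575 pos [ 0.5404 -0.1728  0.1461] w 0.0444 yaw_y -10.17 tilt [ 0.04 -0.02] F [ 0.6  0.3 -1.1] j [-0.41  0.16  1.46  0.    1.52 -0.23]
shift tool [-0.0011  0.0008  0.0801]
```

View pics/top1.png

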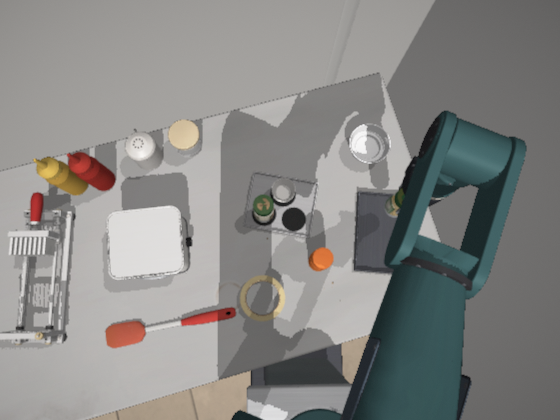

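jar_b hangs over the tray at about (397,203). Its pad at (293,219) is empty, and jar_a and the cups haven't moved. I lower it and release.

```bash
python3 -m handwheel '[[0,0,0,0,0,0.02,0.04],[0,0,0,0,0,0.025,0.04],[0,0,0,0,0,0.02,0.04],[0,0,0,0,0,0.008,0.04],[0,0,0,0,0,0.004,0.04],[0,0,0,0,0,0.002,0.04],[0,0,0,0,0,0,0.04]]'
python3 -c "
from h import *
go([.541,-.174,.065]);print(ray('top0',293,219,.006),ray('top1',293.2,219,.006))"
```

```text
t: 7.45
position: [0.5409, -0.1742, 0.068]
tcp_rot: [0.767, 0.641, 0.0, 0.001]
contact_force: [0.7, 0.2, -1.1]
gripper_width: 0.0442
t 7.45 pos [ 0.5409 -0.1742  0.068 ] w 0.0442 yaw_y -10.25 tilt [-0.01  0.07] F [ 0.7  0.2 -1.1] j [-0.41  0.21  1.56  0.    1.37 -0.23]
shift tool [0.0002 0.0001 0.003 ]
[0.5280476  0.04768102 0.006     ] [0.52804118 0.04720331 0.006     ]
```

```bash
python3 -m handwheel '[[0,0,0,0,0,0.0015,0.04],[0,0,0,0,0,0.0015,0.04],[0,0,0,0,0,0,0.04]]'
```

```text
t: 7.82
position: [0.5407, -0.1743, 0.0651]
tcp_rot: [0.768, 0.641, 0.0, 0.0]
contact_force: [-0.2, -0.4, 2.0]
gripper_width: 0.0444
```

```bash
python3 -m handwheel '[[0,0,0,0,0,0.001,0.04],[0,0,0,0,0,0,0.04]]'
python3 -m handwheel '[[0,0,0,0,0,0,0.048],[0,0,0,0,0,0,0.055],[0,0,0,0,0,0,0.065],[0,0,0,0,0,0,0.075],[0,0,0,0,0,0,0.085],[0,0,0,0,0,0,0.085],[0,0,0,0,0,0,0.085]]'
python3 -m handwheel '[[0,0,0,0,0,-0.02,0.085],[0,0,0,0,0,-0.035,0.085],[0,0,0,0,0,-0.035,0.085],[0,0,0,0,0,-0.035,0.085],[0,0,0,0,0,-0.02,0.085],[0,0,0,0,0,0,0.085]]'
python3 -c "
from h import *
go([.544,.118,.21])"
```

```text
t: 8.07
position: [0.5408, -0.1743, 0.065]
tcp_rot: [0.767, 0.641, 0.0, 0.001]
contact_force: [-2.9, 1.2, 6.3]
gripper_width: 0.0444
t: 8.95
position: [0.5404, -0.1741, 0.0633]
tcp_rot: [0.768, 0.641, 0.0, -0.0]
contact_force: [0.3, -0.1, -0.1]
gripper_width: 0.0851
t: 9.7
position: [0.5414, -0.1745, 0.2107]
tcp_rot: [0.767, 0.641, 0.001, 0.002]
contact_force: [1.3, 0.2, -0.1]
gripper_width: 0.0852
t 9.7 pos [ 0.5414 -0.1745  0.2107] w 0.0852 yaw_y -10.26 tilt [-0.06  0.27] F [ 1.3  0.2 -0.1] j [-0.41  0.13  1.36  0.    1.64 -0.23]
shift tool [ 2.883e-01 -4.960e-02  1.000e-04]
```

```bash
python3 -m handwheel '[[0,0,0,0.0288,-0.005,0,0.085],[0,0,0,0.0412,-0.0071,0,0.085],[0,0,0,0.0412,-0.0071,0,0.085],[0,0,0,0.0412,-0.0071,0,0.085],[0,0,0,0.0412,-0.0071,0,0.085],[0,0,0,0.0412,-0.0071,0,0.085],[0,0,0,0.0365,-0.006,0,0.085],[0,0,0,0.017,-0.003,0,0.085],[0,0,0,0,0,0,0.085],[0,0,0,0,0,0,0.085]]'
python3 - <<'E'
from h import *
go([.544,.118,.066]);snap('wrist','w2');snap('top','top2')
o=np.vstack([np.hstack([cv2.imread('pics/w2.png')[:300,150:550],cv2.imread('pics/top2.png')[100:400,160:560]])])
cv2.imwrite('pics/m2.png',o)
print(proj('w2',[.544,.118,.112]))
E
```

```text
t: 10.95
position: [0.543, 0.1172, 0.2079]
tcp_rot: [0.768, 0.641, -0.001, 0.0]
contact_force: [0.4, 0.4, 0.1]
gripper_width: 0.0849
t 10.95 pos [0.543  0.1172 0.2079] w 0.0849 yaw_y -10.32 tilt [-0.05 -0.03] F [0.4 0.4 0.1] j [ 0.11  0.11  1.4  -0.    1.64  0.29]
shift tool [0.0011 0.0009 0.1419]
[284.8919485 204.3517462]
```

View pics/m2.png

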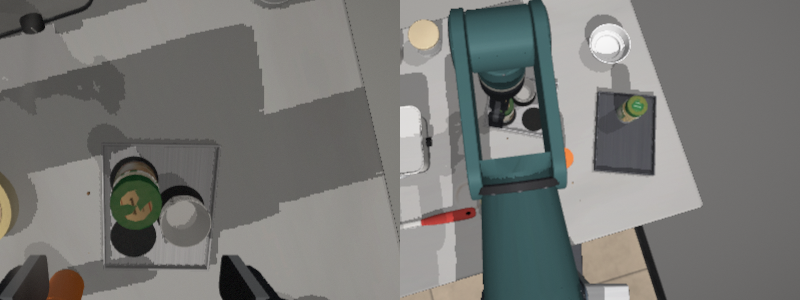

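jar_b stands upright on the tray, and jar_a's cap at (285,204) is exactly where predicted. I grip jar_a.

```bash
python3 -m handwheel '[[0,0,0,0.001,0.001,0.022,0.085],[0,0,0,0,0,0.03,0.085],[0,0,0,0,0,0.03,0.085],[0,0,0,0,0,0.03,0.085],[0,0,0,0,0,0.02,0.085],[0,0,0,0,0,0.01,0.085],[0,0,0,0,0,0,0.085]]' 
python3 -m handwheel '[[0,0,0,0,0,0,0.07],[0,0,0,0,0,0,0.055],[0,0,0,0,0,0,0.04],[0,0,0,0,0,0,0.04],[0,0,0,0,0,0,0.04],[0,0,0,0,0,0,0.04],[0,0,0,0,0,0,0.04]]' 30
python3 -m handwheel '[[0,0,0,0,0,-0.01,0.04],[0,0,0,0,0,-0.02,0.04],[0,0,0,0,0,-0.02,0.04],[0,0,0,0,0,-0.02,0.04],[0,0,0,0,0,-0.01,0.04],[0,0,0,0,0,0,0.04]]'
python3 -c "
from h import *
go([.441,-.162,.148])"
```

```text
t: 11.92
position: [0.544, 0.1186, 0.0659]
tcp_rot: [0.768, 0.641, -0.0, -0.0]
contact_force: [0.0, 0.6, 0.1]
gripper_width: 0.0851
t: 12.8
position: [0.5451, 0.1194, 0.0675]
tcp_rot: [0.767, 0.641, 0.001, 0.001]
contact_force: [0.9, 1.3, 5.6]
gripper_width: 0.0445
t: 13.55
position: [0.5443, 0.1193, 0.1467]
tcp_rot: [0.767, 0.641, 0.0, 0.0]
contact_force: [0.6, 0.7, -1.2]
gripper_width: 0.0447
t 13.55 pos [0.5443 0.1193 0.1467] w 0.0447 yaw_y -10.25 tilt [0.02 0.04] F [ 0.6  0.7 -1.2] j [0.11 0.13 1.49 0.   1.52 0.29]
shift tool [-0.2952 -0.0516 -0.0014]
```

```bash
python3 -m handwheel '[[0,0,0,-0.02,-0.0035,0,0.04],[0,0,0,-0.036,-0.0063,0,0.04],[0,0,0,-0.036,-0.0063,0,0.04],[0,0,0,-0.036,-0.0063,0,0.04],[0,0,0,-0.036,-0.0063,0,0.04],[0,0,0,-0.036,-0.0063,0,0.04],[0,0,0,-0.036,-0.0063,0,0.04],[0,0,0,-0.034,-0.006,0,0.04],[0,0,0,-0.0252,-0.0043,0,0.04],[0,0,0,0,0,0,0.04],[0,0,0,0,0,0,0.04]]'
python3 -m handwheel '[[0,0,0,0,0,0.02,0.04],[0,0,0,0,0,0.025,0.04],[0,0,0,0,0,0.02,0.04],[0,0,0,0,0,0.01,0.04],[0,0,0,0,0,0.004,0.04],[0,0,0,0,0,0.002,0.04],[0,0,0,0,0,0,0.04]]'
python3 -m handwheel '[[0,0,0,0,0,0.0015,0.04],[0,0,0,0,0,0,0.04]]'
```

```text
t: 14.92
position: [0.4401, -0.1618, 0.1456]
tcp_rot: [0.768, 0.641, -0.0, -0.001]
contact_force: [-0.5, 0.3, -1.0]
gripper_width: 0.0448
t: 15.8
position: [0.4413, -0.1622, 0.0659]
tcp_rot: [0.767, 0.641, 0.0, 0.001]
contact_force: [0.8, 0.6, -1.5]
gripper_width: 0.0447
t: 16.05
position: [0.4414, -0.1623, 0.0645]
tcp_rot: [0.767, 0.641, 0.0, 0.001]
contact_force: [-0.4, -0.5, 1.6]
gripper_width: 0.0447
```

```bash
python3 -m handwheel '[[0,0,0,0,0,0.001,0.04],[0,0,0,0,0,0,0.048],[0,0,0,0,0,0,0.055],[0,0,0,0,0,0,0.065],[0,0,0,0,0,0,0.075],[0,0,0,0,0,0,0.085],[0,0,0,0,0,0,0.085],[0,0,0,0,0,0,0.085]]'
python3 -m handwheel '[[0,0,0,0,0,-0.02,0.085],[0,0,0,0,0,-0.035,0.085],[0,0,0,0,0,-0.035,0.085],[0,0,0,0,0,-0.035,0.085],[0,0,0,0,0,-0.02,0.085],[0,0,0,0,0,0,0.085]]'
python3 -c "
from h import *
go([.590,.072,.21])"
```

```text
t: 17.05
position: [0.4409, -0.1621, 0.0628]
tcp_rot: [0.767, 0.641, 0.0, 0.0]
contact_force: [-0.4, 0.5, 0.2]
gripper_width: 0.0852
t: 17.8
position: [0.4419, -0.1626, 0.2098]
tcp_rot: [0.767, 0.641, 0.001, 0.002]
contact_force: [-0.3, 0.3, -0.1]
gripper_width: 0.0848
t 17.8 pos [ 0.4419 -0.1626  0.2098] w 0.0848 yaw_y -10.25 tilt [-0.07  0.25] F [-0.3  0.3 -0.1] j [-0.47 -0.09  1.59  0.    1.64 -0.29]
shift tool [ 2.572e-01  1.040e-01 -1.000e-04]
```

```bash
python3 -m handwheel '[[0,0,0,0.0257,0.0104,0,0.085],[0,0,0,0.0386,0.0156,0,0.085],[0,0,0,0.0386,0.0156,0,0.085],[0,0,0,0.0386,0.0156,0,0.085],[0,0,0,0.0386,0.0156,0,0.085],[0,0,0,0.0386,0.0156,0,0.085],[0,0,0,0.0256,0.0104,0,0.085],[0,0,0,0.0129,0.0052,0,0.085],[0,0,0,0,0,0,0.085],[0,0,0,0,0,0,0.085]]'
python3 - <<'E'
from h import *
go([.590,.072,.024]);snap('wrist','w3');snap('top','top3')
cv2.imwrite('pics/m3.png',np.hstack([cv2.resize(cv2.imread('pics/w3.png')[110:260,220:420],None,fx=2.5,fy=2.5),cv2.imread('pics/top3.png')[100:475,260:560][:375]]) if 0 else cv2.copyMakeBorder(np.hstack([cv2.resize(cv2.imread('pics/w3.png')[100:260,220:420],(500,400)),cv2.resize(cv2.imread('pics/top3.png')[130:290,330:450],(300,400))]),0,0,0,0,0))
print(proj('w3',[.5885,.0711,.057]),proj('w3',[.5916,.0729,.057]),proj('w3',[.5916,.0729,.006]))
E
```

```text
t: 19.05
position: [0.5885, 0.0716, 0.2075]
tcp_rot: [0.768, 0.641, -0.0, -0.0]
contact_force: [-0.1, -0.4, -0.2]
gripper_width: 0.0848
t 19.05 pos [0.5885 0.0716 0.2075] w 0.0848 yaw_y -10.31 tilt [-0.04 -0.04] F [-0.1 -0.4 -0.2] j [ 0.03  0.19  1.3  -0.    1.65  0.21]
shift tool [0.0008 0.0015 0.1835]
[284.07655568 190.04839637] [286.73967977 187.84627071] [286.39161476 177.54931922]
```

View pics/m3.png

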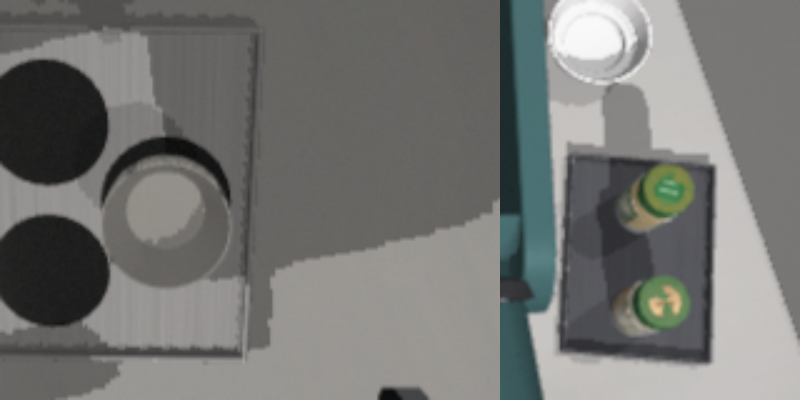

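Both jars stand on the tray. The cups' rim centre is at (286.6,188.4) in the wrist image, which puts them at about (0.591, 0.0725), on the rear pad as expected. I descend and grip lightly.

```bash
python3 -m handwheel '[[0,0,0,0.001,0.002,0.03,0.085],[0,0,0,0,0,0.035,0.085],[0,0,0,0,0,0.035,0.085],[0,0,0,0,0,0.035,0.085],[0,0,0,0,0,0.03,0.085],[0,0,0,0,0,0.0165,0.085],[0,0,0,0,0,0,0.085]]' 
python3 -m handwheel '[[0,0,0,0,0,0,0.075],[0,0,0,0,0,0,0.065],[0,0,0,0,0,0,0.056],[0,0,0,0,0,0,0.052],[0,0,0,0,0,0,0.048],[0,0,0,0,0,0,0.044],[0,0,0,0,0,0,0.044],[0,0,0,0,0,0,0.044]]' 20
python3 -m handwheel '[[0,0,0,0,0,-0.01,0.04],[0,0,0,0,0,-0.02,0.04],[0,0,0,0,0,-0.02,0.04],[0,0,0,0,0,0,0.04]]'
python3 - <<'E'
from h import *
go([.4662,.371,.2]);snap('scene','s4')
cv2.imwrite('pics/m4.png',cv2.resize(cv2.imread('pics/s4.png')[130:280,220:420],(800,600)))
E
```

```text
t: 20.02
position: [0.5902, 0.0727, 0.0253]
tcp_rot: [0.768, 0.641, -0.001, -0.001]
contact_force: [0.3, 0.6, -0.2]
gripper_width: 0.0851
t: 21.02
position: [0.5918, 0.0732, 0.0276]
tcp_rot: [0.767, 0.641, 0.001, 0.001]
contact_force: [-0.9, -0.0, 5.2]
gripper_width: 0.0519
t: 21.52
position: [0.5926, 0.0732, 0.0784]
tcp_rot: [0.767, 0.641, 0.002, 0.001]
contact_force: [-0.4, -0.2, -0.5]
gripper_width: 0.0517
t 21.525 pos [0.5926 0.0732 0.0784] w 0.0517 yaw_y -10.26 tilt [0.06 0.25] F [-0.4 -0.2 -0.5] j [0.03 0.26 1.48 0.   1.4  0.21]
shift tool [ 0.2706 -0.1768 -0.1221]
```

View pics/m4.png

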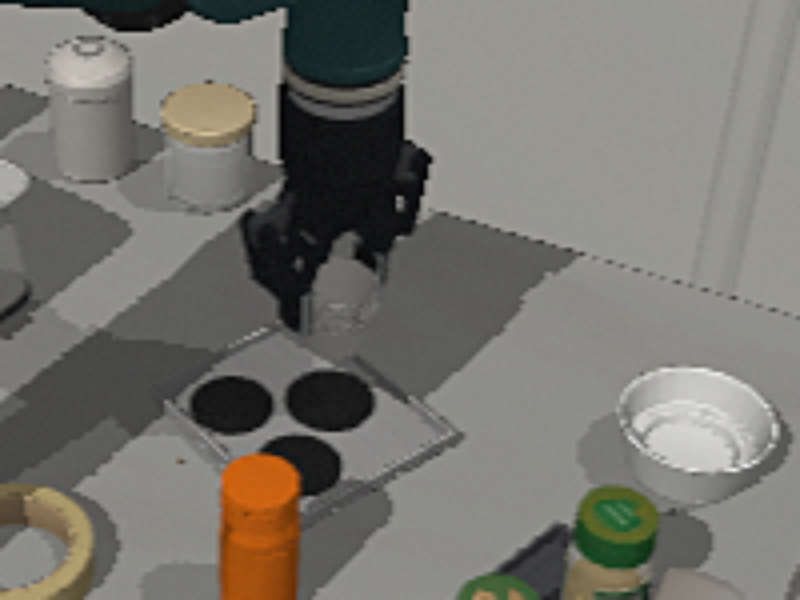

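The cups are held upright above the caddy, with all three pads visible. I raise them, move over the pan and look again to fix its centre.

```bash
python3 -m handwheel '[[0,0,0,0,0,-0.02,0.04],[0,0,0,0,0,-0.03,0.04],[0,0,0,0,0,-0.03,0.04],[0,0,0,0,0,-0.03,0.04],[0,0,0,0,0,-0.012,0.04],[0,0,0,0,0,0,0.04]]'
python3 -m handwheel '[[0,0,0,0.0151,-0.0098,0,0.04],[0,0,0,0.0301,-0.0196,0,0.04],[0,0,0,0.0301,-0.0196,0,0.04],[0,0,0,0.0301,-0.0196,0,0.04],[0,0,0,0.0301,-0.0196,0,0.04],[0,0,0,0.0301,-0.0196,0,0.04],[0,0,0,0.0301,-0.0196,0,0.04],[0,0,0,0.0301,-0.0196,0,0.04],[0,0,0,0.0301,-0.0196,0,0.04],[0,0,0,0.0151,-0.01,0,0.04],[0,0,0,0,0,0,0.04],[0,0,0,0,0,0,0.04]]'
python3 - <<'E'
from h import *
go([.4662,.371,.1245]);snap('wrist','w5')
print(proj('w5',[.4662,.371,.102]))
E
```

```text
t: 22.32
position: [0.5912, 0.0731, 0.198]
tcp_rot: [0.767, 0.641, 0.0, -0.0]
contact_force: [0.2, -0.3, 0.3]
gripper_width: 0.052
t: 23.82
position: [0.4659, 0.3704, 0.1979]
tcp_rot: [0.768, 0.641, -0.0, 0.0]
contact_force: [0.2, -0.5, -0.3]
gripper_width: 0.0517
t 23.825 pos [0.4659 0.3704 0.1979] w 0.0517 yaw_y -10.3 tilt [-0.06 -0.  ] F [ 0.2 -0.5 -0.3] j [ 0.58  0.2   1.31 -0.    1.63  0.76]
shift tool [0.0008 0.0002 0.0734]
[284.17663813 204.60775932]
```

View pics/w5.png

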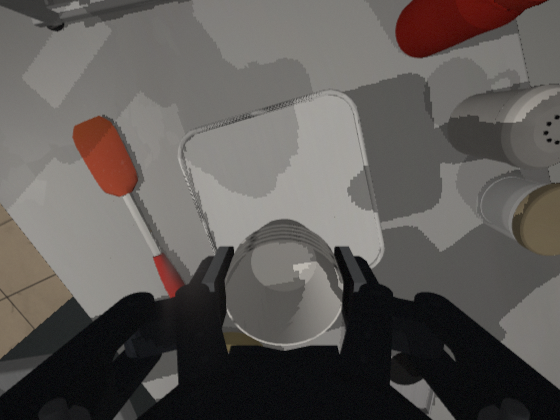

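The view shows the pan's outline: top edge (190,130)–(345,92), left edge about (181,150)–(215,260), right edge (358,110)–(382,245). I'll check the pan model against these edges numerically.

Run:
```python
from h import *
c=np.array([.4665,.3705,.103]);th=np.radians(5);ex=np.array([np.cos(th),np.sin(th),0]);ey=np.array([-np.sin(th),np.cos(th),0])
for u,v in((190,130),(345,92),(181,150),(200,215),(358,110),(370,180),(382,245)):
    d=ray('w5',u,v,.103)-c;print((u,v),'scale frame x,y',(d@ex).round(4),(d@ey).round(4))
```

```text
(190, 130) scale frame x,y -0.0552 0.0793
(345, 92) scale frame x,y 0.0676 0.0746
(181, 150) scale frame x,y -0.0677 0.0666
(200, 215) scale frame x,y -0.072 0.0108
(358, 110) scale frame x,y 0.0746 0.0592
(370, 180) scale frame x,y 0.0735 0.0026
(382, 245) scale frame x,y 0.0732 -0.0579
```

The edges sit at ±73 and +77…79 mm, as they should, so the centre is good to about 2 mm. I lower the cups.

```bash
python3 -m handwheel '[[0,0,0,0,0,0.015,0.04],[0,0,0,0,0,0.02,0.04],[0,0,0,0,0,0.02,0.04],[0,0,0,0,0,0.01,0.04],[0,0,0,0,0,0.005,0.04],[0,0,0,0,0,0.002,0.04],[0,0,0,0,0,0,0.04],[0,0,0,0,0,0,0.04]]'
python3 -m handwheel '[[0,0,0,0,0,0.001,0.04],[0,0,0,0,0,0,0.04]]'
```

```text
t: 24.88
position: [0.466, 0.3715, 0.1271]
tcp_rot: [0.767, 0.641, 0.001, 0.0]
contact_force: [-0.2, -0.1, 0.2]
gripper_width: 0.0519
t: 25.12
position: [0.4656, 0.3713, 0.1254]
tcp_rot: [0.767, 0.641, 0.0, -0.0]
contact_force: [-0.7, -0.7, -0.2]
gripper_width: 0.0524
```

```bash
python3 -m handwheel '[[0,0,0,0,0,0.001,0.04],[0,0,0,0,0,0,0.04]]'
python3 -m handwheel '[[0,0,0,0,0,0.001,0.04],[0,0,0,0,0,0,0.04]]'
```

```text
t: 25.38
position: [0.4655, 0.3712, 0.1242]
tcp_rot: [0.767, 0.641, -0.0, -0.0]
contact_force: [-0.6, -0.3, 0.4]
gripper_width: 0.0519
t: 25.62
position: [0.4657, 0.3713, 0.124]
tcp_rot: [0.767, 0.641, 0.0, -0.0]
contact_force: [-1.7, -1.3, 3.7]
gripper_width: 0.0514
```

Contact at z = 0.124, as calculated. I release, retreat and look.

```bash
python3 -m handwheel '[[0,0,0,0,0,0,0.054],[0,0,0,0,0,0,0.058],[0,0,0,0,0,0,0.065],[0,0,0,0,0,0,0.075],[0,0,0,0,0,0,0.085],[0,0,0,0,0,0,0.085],[0,0,0,0,0,0,0.085]]'
python3 -m handwheel '[[0,0,0,0,0,-0.02,0.085],[0,0,0,0,0,-0.03,0.085],[0,0,0,0,0,-0.03,0.085],[0,0,0,0,0,-0.02,0.085],[0,0,0,-0.03,0,0,0.085],[0,0,0,-0.05,0,0,0.085],[0,0,0,-0.06,0,0,0.085],[0,0,0,-0.05,0,0,0.085],[0,0,0,-0.03,0,0,0.085],[0,0,0,0,0,0,0.085]]'
python3 - <<'E'
from h import *
go([.441,-.162,.21]);snap('wrist','w6');snap('top','top6')
print(proj('top6',[.4665,.371,.153]),proj('w6',[.4665,.371,.153]))
cv2.imwrite('pics/m6.png',np.hstack([cv2.resize(cv2.imread('pics/w6.png')[:210,130:410],(400,300)),cv2.resize(cv2.imread('pics/top6.png')[190:295,90:230],(400,300))]))
E
```

```text
t: 26.5
position: [0.4656, 0.3713, 0.1233]
tcp_rot: [0.767, 0.641, 0.0, -0.0]
contact_force: [0.5, 0.2, -0.3]
gripper_width: 0.0852
t: 27.75
position: [0.4263, 0.1533, 0.2238]
tcp_rot: [0.769, 0.64, 0.001, 0.0]
contact_force: [0.1, -0.2, 0.7]
gripper_width: 0.0851
t 27.75 pos [0.4263 0.1533 0.2238] w 0.0851 yaw_y -10.44 tilt [0.03 0.06] F [ 0.1 -0.2  0.7] j [ 0.22 -0.13  1.6  -0.    1.67  0.4 ]
shift tool [-0.3075  0.0716  0.0137]
[138.44551773 239.10220812] [ 283.81786596 -167.07562298]
```

View pics/m6.png

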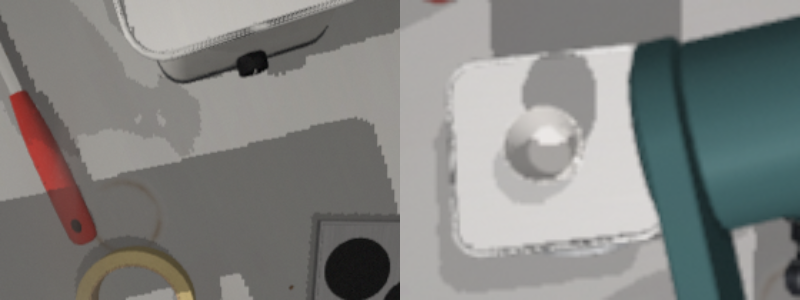

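The cups stand upright in the middle of the pan, at mosaic (544,144), which is top pixel (140.4,240.4). That is roughly 4 mm from the pan centre, inside the 15 mm limit. Now jar_a goes back.

```bash
python3 -m handwheel '[[0,0,0,-0.0205,0.0048,0,0.085],[0,0,0,-0.041,0.0095,0,0.085],[0,0,0,-0.041,0.0095,0,0.085],[0,0,0,-0.041,0.0095,0,0.085],[0,0,0,-0.041,0.0095,0,0.085],[0,0,0,-0.041,0.0095,0,0.085],[0,0,0,-0.041,0.0095,0,0.085],[0,0,0,-0.027,0.0065,0,0.085],[0,0,0,-0.014,0.0033,0,0.085],[0,0,0,0,0,0,0.085],[0,0,0,0,0,0,0.085]]'
python3 - <<'E'
from h import *
go([.441,-.162,.065]);snap('wrist','w7');snap('top','top7')
print(proj('w7',[.441,-.162,.109]),proj('w7',[.541,-.174,.109]))
cv2.imwrite('pics/m7.png',np.hstack([cv2.resize(cv2.imread('pics/w7.png')[100:310,180:460],(400,300)),cv2.resize(cv2.imread('pics/top7.png')[190:295,90:230],(400,300))]))
E
```

```text
t: 29.22
position: [0.4424, -0.1594, 0.2233]
tcp_rot: [0.767, 0.642, 0.0, -0.0]
contact_force: [-0.7, -0.8, -0.2]
gripper_width: 0.0847
t 29.225 pos [ 0.4424 -0.1594  0.2233] w 0.0847 yaw_y -10.17 tilt [ 0.05 -0.01] F [-0.7 -0.8 -0.2] j [-0.47 -0.09  1.56  0.    1.67 -0.29]
shift tool [-0.0029 -0.0009  0.1583]
[282.87271605 202.53668714] [393.95263609 196.36370431]
```

View pics/m7.png

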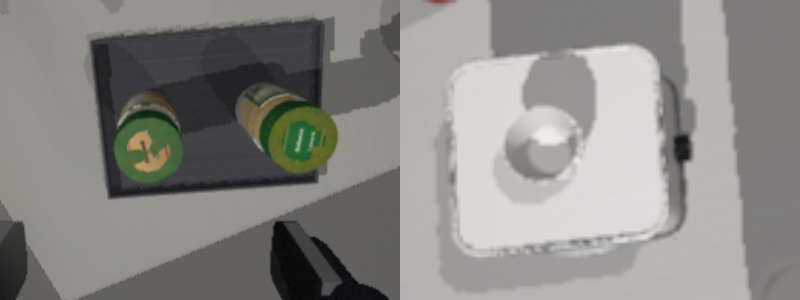

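jar_a's cap is at (283.6,203.6) against (282.9,202.5) predicted. With the whole pan visible, the cups are about 5 mm off centre, which is fine. I grip jar_a.

```bash
python3 -m handwheel '[[0,0,0,-0.0027,0,0.03,0.085],[0,0,0,0,0,0.035,0.085],[0,0,0,0,0,0.035,0.085],[0,0,0,0,0,0.035,0.085],[0,0,0,0,0,0.0245,0.085],[0,0,0,0,0,0,0.085]]' 
python3 -m handwheel '[[0,0,0,0,0,0,0.07],[0,0,0,0,0,0,0.055],[0,0,0,0,0,0,0.04],[0,0,0,0,0,0,0.04],[0,0,0,0,0,0,0.04],[0,0,0,0,0,0,0.04],[0,0,0,0,0,0,0.04]]' 30
python3 -m handwheel '[[0,0,0,0,0,-0.01,0.04],[0,0,0,0,0,-0.02,0.04],[0,0,0,0,0,-0.02,0.04],[0,0,0,0,0,-0.02,0.04],[0,0,0,0,0,-0.012,0.04],[0,0,0,0,0,0,0.04]]'
python3 -c "
from h import *
go([.5445,.119,.148])"
```

```text
t: 30.08
position: [0.4401, -0.1616, 0.0618]
tcp_rot: [0.767, 0.641, -0.001, -0.002]
contact_force: [-0.1, -0.0, 0.5]
gripper_width: 0.085
t: 30.95
position: [0.4424, -0.1636, 0.0655]
tcp_rot: [0.767, 0.641, 0.0, 0.001]
contact_force: [-1.0, 0.2, 6.8]
gripper_width: 0.0447
t: 31.7
position: [0.4422, -0.1635, 0.1468]
tcp_rot: [0.767, 0.641, 0.0, 0.001]
contact_force: [-0.6, 0.5, -1.4]
gripper_width: 0.0446
t 31.7 pos [ 0.4422 -0.1635  0.1468] w 0.0446 yaw_y -10.26 tilt [-0.03  0.12] F [-0.6  0.5 -1.4] j [-0.47 -0.06  1.69  0.    1.51 -0.3 ]
shift tool [ 0.2962  0.0503 -0.0013]
```

```bash
python3 -m handwheel '[[0,0,0,0.02,0.0034,0,0.04],[0,0,0,0.036,0.0061,0,0.04],[0,0,0,0.036,0.0061,0,0.04],[0,0,0,0.036,0.0061,0,0.04],[0,0,0,0.036,0.0061,0,0.04],[0,0,0,0.036,0.0061,0,0.04],[0,0,0,0.036,0.0061,0,0.04],[0,0,0,0.036,0.0061,0,0.04],[0,0,0,0.0242,0.0042,0,0.04],[0,0,0,0,0,0,0.04],[0,0,0,0,0,0,0.04]]'
python3 -m handwheel '[[0,0,0,0,0,0.02,0.04],[0,0,0,0,0,0.025,0.04],[0,0,0,0,0,0.02,0.04],[0,0,0,0,0,0.007,0.04],[0,0,0,0,0,0.003,0.04],[0,0,0,0,0,0.001,0.04],[0,0,0,0,0,0,0.04],[0,0,0,0,0,0,0.04]]'
python3 -m handwheel '[[0,0,0,0,0,0.001,0.04],[0,0,0,0,0,0,0.04]]'
```

```text
t: 33.08
position: [0.5433, 0.1186, 0.1448]
tcp_rot: [0.768, 0.641, -0.001, -0.0]
contact_force: [-0.3, 0.1, -0.9]
gripper_width: 0.0448
t: 34.08
position: [0.5443, 0.1194, 0.0705]
tcp_rot: [0.767, 0.641, 0.001, 0.0]
contact_force: [0.3, 0.3, -2.2]
gripper_width: 0.045
t: 34.33
position: [0.5438, 0.1193, 0.0688]
tcp_rot: [0.767, 0.641, -0.0, -0.0]
contact_force: [0.1, -0.8, -1.5]
gripper_width: 0.0445
```

```bash
python3 -m handwheel '[[0,0,0,0,0,0.001,0.04],[0,0,0,0,0,0,0.04]]'
python3 -m handwheel '[[0,0,0,0,0,0.001,0.04],[0,0,0,0,0,0,0.04]]'
```

```text
t: 34.58
position: [0.544, 0.1194, 0.0686]
tcp_rot: [0.767, 0.641, 0.0, 0.0]
contact_force: [-2.7, 0.3, 2.8]
gripper_width: 0.0448
t: 34.83
position: [0.5441, 0.1195, 0.0685]
tcp_rot: [0.767, 0.641, 0.001, 0.0]
contact_force: [-3.8, 0.0, 7.7]
gripper_width: 0.045
```

Seated. I release and go back for jar_b.

```bash
python3 -m handwheel '[[0,0,0,0,0,0,0.048],[0,0,0,0,0,0,0.055],[0,0,0,0,0,0,0.065],[0,0,0,0,0,0,0.075],[0,0,0,0,0,0,0.085],[0,0,0,0,0,0,0.085],[0,0,0,0,0,0,0.085]]'
python3 -m handwheel '[[0,0,0,0,0,-0.02,0.085],[0,0,0,0,0,-0.035,0.085],[0,0,0,0,0,-0.035,0.085],[0,0,0,0,0,-0.035,0.085],[0,0,0,0,0,-0.02,0.085],[0,0,0,0,0,0,0.085]]'
python3 -m handwheel '[[0,0,0,-0.0288,0.005,0,0.085],[0,0,0,-0.0412,0.0071,0,0.085],[0,0,0,-0.0412,0.0071,0,0.085],[0,0,0,-0.0412,0.0071,0,0.085],[0,0,0,-0.0412,0.0071,0,0.085],[0,0,0,-0.0412,0.0071,0,0.085],[0,0,0,-0.0365,0.006,0,0.085],[0,0,0,-0.017,0.003,0,0.085],[0,0,0,0,0,0,0.085],[0,0,0,0,0,0,0.085]]'
python3 - <<'E'
from h import *
go([.541,-.1745,.0635]);snap('wrist','w8')
print(proj('w8',[.541,-.1745,.109]))
b=cv2.cvtColor(cv2.imread('pics/w8.png'),cv2.COLOR_BGR2HSV)
m=cv2.inRange(b,(25,90,50),(80,255,255));n,l,s,c=cv2.connectedComponentsWithStats(m)
print([(s[i].tolist(),c[i].round(1).tolist()) for i in range(1,n) if s[i,4]>300])
E
```

```text
t: 35.7
position: [0.5439, 0.1193, 0.0668]
tcp_rot: [0.767, 0.641, 0.0, 0.0]
contact_force: [0.1, 1.2, -0.2]
gripper_width: 0.085
t: 36.45
position: [0.545, 0.1194, 0.2141]
tcp_rot: [0.767, 0.641, 0.002, 0.001]
contact_force: [-0.2, -0.0, -0.5]
gripper_width: 0.0851
t: 37.7
position: [0.5413, -0.1719, 0.2114]
tcp_rot: [0.767, 0.642, 0.0, -0.001]
contact_force: [-0.5, 0.1, -0.9]
gripper_width: 0.0852
t 37.7 pos [ 0.5413 -0.1719  0.2114] w 0.0852 yaw_y -10.19 tilt [ 0.06 -0.04] F [-0.5  0.1 -0.9] j [-0.41  0.13  1.36  0.    1.65 -0.23]
shift tool [-0.0027  0.0003  0.1479]
[284.14024737 206.22555609]
[([258, 182, 50, 49, 1868], [282.1, 206.0])]
```

The cap blob centre is (282,206) against (284,206) predicted, so it matches. I grip jar_b.

```bash
python3 -m handwheel '[[0,0,0,-0.0025,-0.001,0.03,0.085],[0,0,0,0,0,0.035,0.085],[0,0,0,0,0,0.035,0.085],[0,0,0,0,0,0.03,0.085],[0,0,0,0,0,0.0175,0.085],[0,0,0,0,0,0,0.085]]' 
python3 -m handwheel '[[0,0,0,0,0,0,0.07],[0,0,0,0,0,0,0.055],[0,0,0,0,0,0,0.04],[0,0,0,0,0,0,0.04],[0,0,0,0,0,0,0.04],[0,0,0,0,0,0,0.04],[0,0,0,0,0,0,0.04]]' 30
python3 -m handwheel '[[0,0,0,0,0,-0.01,0.04],[0,0,0,0,0,-0.02,0.04],[0,0,0,0,0,-0.02,0.04],[0,0,0,0,0,-0.02,0.04],[0,0,0,0,0,-0.012,0.04],[0,0,0,0,0,0,0.04]]'
python3 -c "
from h import *
go([.5315,.0474,.148])"
```

```text
t: 38.5
position: [0.5392, -0.1744, 0.0631]
tcp_rot: [0.767, 0.641, -0.001, -0.001]
contact_force: [-0.0, -0.2, 0.8]
gripper_width: 0.0852
t: 39.38
position: [0.5404, -0.1759, 0.0658]
tcp_rot: [0.768, 0.641, 0.0, 0.001]
contact_force: [-2.0, 0.3, 5.9]
gripper_width: 0.0445
t: 40.12
position: [0.5404, -0.1757, 0.1472]
tcp_rot: [0.767, 0.641, 0.001, 0.001]
contact_force: [0.3, -0.6, -0.2]
gripper_width: 0.0443
t 40.125 pos [ 0.5404 -0.1757  0.1472] w 0.0443 yaw_y -10.26 tilt [-0.02  0.11] F [ 0.3 -0.6 -0.2] j [-0.41  0.16  1.46  0.    1.52 -0.24]
shift tool [ 0.218  -0.0485 -0.0009]
```

```bash
python3 -m handwheel '[[0,0,0,0.02,-0.0045,0,0.04],[0,0,0,0.035,-0.0078,0,0.04],[0,0,0,0.035,-0.0078,0,0.04],[0,0,0,0.035,-0.0078,0,0.04],[0,0,0,0.035,-0.0078,0,0.04],[0,0,0,0.033,-0.0073,0,0.04],[0,0,0,0.025,-0.0055,0,0.04],[0,0,0,0,0,0,0.04],[0,0,0,0,0,0,0.04]]'
python3 -m handwheel '[[0,0,0,0,0,0.02,0.04],[0,0,0,0,0,0.025,0.04],[0,0,0,0,0,0.02,0.04],[0,0,0,0,0,0.007,0.04],[0,0,0,0,0,0.003,0.04],[0,0,0,0,0,0.0015,0.04],[0,0,0,0,0,0,0.04],[0,0,0,0,0,0,0.04]]'
python3 -m handwheel '[[0,0,0,0,0,0.001,0.04],[0,0,0,0,0,0,0.04]]'
python3 -m handwheel '[[0,0,0,0,0,0.001,0.04],[0,0,0,0,0,0,0.04]]'
```

```text
t: 41.25
position: [0.5303, 0.0479, 0.1455]
tcp_rot: [0.767, 0.641, -0.001, -0.0]
contact_force: [0.6, -0.7, -0.2]
gripper_width: 0.0442
t: 42.25
position: [0.5314, 0.0477, 0.0705]
tcp_rot: [0.767, 0.641, 0.0, 0.0]
contact_force: [0.4, 0.4, -1.9]
gripper_width: 0.0439
t: 42.5
position: [0.531, 0.0477, 0.0689]
tcp_rot: [0.767, 0.641, 0.0, 0.0]
contact_force: [-0.2, -0.6, -1.4]
gripper_width: 0.0444
t: 42.75
position: [0.5311, 0.0478, 0.0688]
tcp_rot: [0.767, 0.641, 0.0, 0.0]
contact_force: [-3.0, 0.5, 5.2]
gripper_width: 0.0444
```

Seated. I release, then retreat up and away toward the tray side so the top camera has a clear view.

```bash
python3 -m handwheel '[[0,0,0,0,0,0,0.048],[0,0,0,0,0,0,0.055],[0,0,0,0,0,0,0.065],[0,0,0,0,0,0,0.075],[0,0,0,0,0,0,0.085],[0,0,0,0,0,0,0.085],[0,0,0,0,0,0,0.085]]'
python3 -m handwheel '[[0,0,0,0,0,-0.02,0.085],[0,0,0,0,0,-0.035,0.085],[0,0,0,0,0,-0.035,0.085],[0,0,0,0,0,-0.035,0.085],[0,0,0,0,0,-0.02,0.085],[0,0,0,-0.03,0,0,0.085],[0,0,0,-0.05,0,0,0.085],[0,0,0,-0.05,0,0,0.085],[0,0,0,-0.05,0,0,0.085],[0,0,0,-0.03,0,0,0.085],[0,0,0,0,0,0,0.085],[0,0,0,0,0,0,0.085]]'
python3 - <<'E'
from h import *
go(None);snap('top','top9')
a=cv2.imread('pics/top0.png');b=cv2.imread('pics/top9.png')
f=lambda i:cv2.resize(i[165:255,235:335],(400,360),interpolation=cv2.INTER_CUBIC)
cv2.imwrite('pics/m9.png',np.vstack([np.hstack([f(a),f(b)]),cv2.resize(b[110:330,90:410],(349,240),interpolation=cv2.INTER_AREA) if 0 else cv2.copyMakeBorder(b[110:330,90:410],0,0,0,480,cv2.BORDER_CONSTANT)]))
E
```

```text
t: 43.62
position: [0.531, 0.0477, 0.0678]
tcp_rot: [0.767, 0.641, 0.0, 0.0]
contact_force: [-0.3, 0.4, 0.4]
gripper_width: 0.0849
t: 45.12
position: [0.4936, -0.1584, 0.2128]
tcp_rot: [0.767, 0.641, 0.0, -0.0]
contact_force: [0.1, 0.6, 0.7]
gripper_width: 0.0851
t 45.125 pos [ 0.4936 -0.1584  0.2128] w 0.0851 yaw_y -10.25 tilt [ 0.05 -0.  ] F [0.1 0.6 0.7] j [-0.42  0.02  1.48  0.    1.64 -0.24]
```

View pics/m9.png

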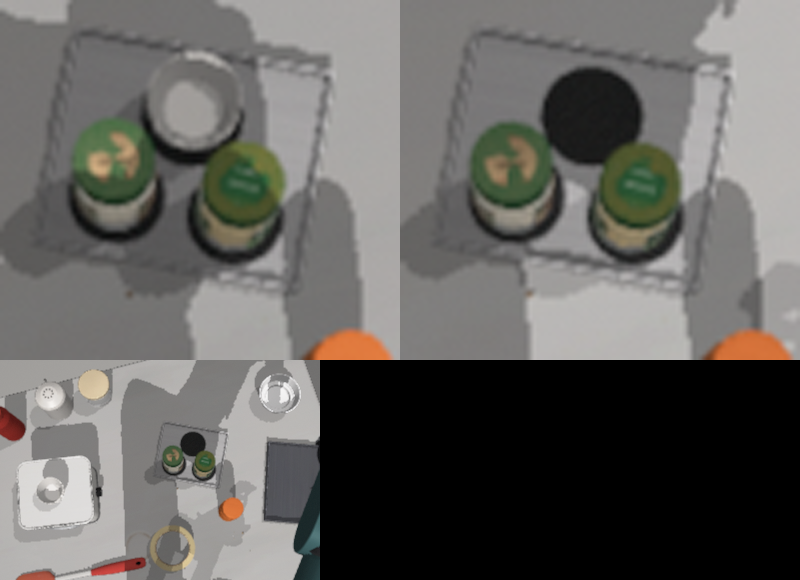

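The before and after crops agree within about 1 pixel (roughly 2 mm): jar_a cap (114,158) before and (511,162)−400 after, jar_b (244,183) before and (640,183)−400 after. The cups are upright on the pan, and the tape and ramekin are where they were. The gripper is clear, so I hand in.

```bash
python3 -c "
from workcell import sign_off
print(sign_off())"
```

```text
the job is handed in; nothing more can be done
None
```

I carried out the whole sequence and handed it in at about 45 s of the 112 s allowed; `sign_off()` gives no verdict. Both jars went onto the side tray, then the cups into the middle of the scale's pan, then each jar back onto its own pad.

| Item | Last check in the pictures | Limit |
|---|---|---|
| jar_a and jar_b | upright, about 2–3 mm from where they started, not swapped | 14 mm |
| Cups | upright and released on the pan, about 4–6 mm from its centre | 15 mm |
| Tape and ramekin | looked unmoved (checked by eye only) | 30 mm |
| Gripper | open and clear of everything | – |

One disagreement: the gripper pose at release put the cups 1–2 mm from the pan's centre, while the top camera put them 4–6 mm off. Either value is inside the limit, so I left them as they were. No check failed.

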